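Turn the measured sample's tag to green

TASK

The sample in the brown glass bottle in the rack has been measured. Push the flip tag in front of that bottle right over with a fingertip, from its orange face to its green one, so that it lies flat on the rack's deck before the bottle like the tag that is already green. Turn it gently, without flicking or slamming it, and do not disturb the other tags, the bottles or the things on the bench.

Things in the scene. Friction and masses are not known exactly. Their poses are not given: they have to be found in the camera images.
- rack: Fixed pale sample rack, 390 mm wide (y), 150 mm deep (x -70 to +80 mm), deck 61 mm above the bench: four bottle bays in a row, 92 mm apart along y (bay 0 at the +y end), a flip tag before each. Origin on the bench; x points from the tags to the bottles, roughly away from the robot. Closed front panel at x = -70 mm, with an 8 mm deep ledge just under the tags.
- tag0 (a joint): Angle of bay 0's tag (rad), starts 0 to 0.25. 0: level, sticking out over the rack's front towards the robot, orange up, green underneath; pi/2 upright; pi: flat on the deck before the bottle, green up. Stops at 0 and pi. Plate 50 mm wide (rack's y), 4 mm thick, 53 mm from rod to free edge (6 mm bead). A stiff friction hinge (0.04 N m) holds it at any angle; it does not fall by itself.
- tag1 (a joint): Angle of the tag of bay 1 (rad): same tag, hinge and meaning as tag0; starts 0 to 0.25, orange face up.
- tag2 (a joint): Angle of the tag of bay 2 (rad): same tag, hinge and meaning as tag0; starts 0 to 0.25, orange face up.
- tag3 (a joint): Angle of the tag of bay 3 (rad): same tag as tag0, but already turned: it starts at about pi, green face up.
- tag0_pivot (a point): Middle of the hinge rod of tag 0, fixed on the rack at x = -64 mm, 66 mm above the bench; axes as the rack's. Grey lugs 7 mm wide and up to 71 mm high carry the rod 28 mm to either side of it.
- tag1_pivot (a point): Middle of the hinge rod of tag 1, fixed on the rack at x = -64 mm, 66 mm above the bench; axes as the rack's.
- tag2_pivot (a point): Middle of the hinge rod of tag 2, fixed on the rack at x = -64 mm, 66 mm above the bench; axes as the rack's.
- tag3_pivot (a point): Middle of the hinge rod of tag 3, fixed on the rack at x = -64 mm, 66 mm above the bench; axes as the rack's.
- tag0_edge (a point): Middle of the free edge of tag 0, 53 mm from its rod; it moves with the tag.
- tag1_edge (a point): Middle of the free edge of tag 1, 53 mm from its rod; it moves with the tag.
- tag2_edge (a point): Middle of the free edge of tag 2, 53 mm from its rod; it moves with the tag.
- tag3_edge (a point): Middle of the free edge of tag 3, 53 mm from its rod; it moves with the tag.
- bay0 (a point): Centre of the floor of bay 0, where a bottle stands, 109 mm behind the rod of tag 0, 10 mm above the bench.
- bay1 (a point): Centre of the floor of bay 1, where a bottle stands, 109 mm behind the rod of tag 1, 10 mm above the bench.
- bay2 (a point): Centre of the floor of bay 2, where a bottle stands, 109 mm behind the rod of tag 2, 10 mm above the bench.
- brown_bottle: Brown glass bottle with a black cap, 50 mm diameter, 105 mm tall (its top 115 mm above the bench), loose in bay 0, 1 or 2. Origin: centre of its underside.
- white_bottle_a: White plastic bottle with a blue cap, same size as the brown one, loose in another of bays 0 to 2. Origin: centre of its underside.
- white_bottle_b: White plastic bottle with a blue cap, same size as the brown one, loose in another of bays 0 to 2. Origin: centre of its underside.
- white_bottle_c: White plastic bottle with a blue cap, same size, always in bay 3. Origin: centre of its underside.
- beaker: Loose glass beaker, 68 mm diameter, 88 mm tall, on the bench to the right of the rack. Origin: centre of its underside.
- reagent_bottle: Loose brown reagent bottle with a red cap, 68 mm diameter, 135 mm tall, on the bench to the left, not in the rack. Origin: centre of its underside.
- wash_bottle: Loose clear wash bottle with a red spout, 64 mm diameter, 190 mm tall, on the bench to the right. Origin: centre of its underside.
- sample_cell: Loose clear sample cell with a black cap, 28 mm diameter, 71 mm tall, in front of the blue meter on the left. Origin: centre of its underside.
There are look-alikes about, which are no part of the job. Leave any pink look-alike of the white_bottle_b alone.

How it is judged:
By the outcome, as a careful person would: the job done as asked, in the order asked, and still so for the second after the job is handed in, with the robot touching nothing.
It also fails if it takes over 46 s, if anything falls off the work surface, if the arm or the gripper's body presses on something with over 40 N, if the wrist force passes 120 N, or if a joint passes its speed limit or range.

ROBOT

A 6-joint arm with a two-finger parallel gripper is mounted at the origin on the work surface. World frame = base frame: x ahead of the robot, y to its left, z up, the work surface at z = 0. Lengths are in m, angles in rad, forces in N, time in s.
With the tool pointing down it reaches from about 0.25 to 0.725 m from the base axis. Payload 4 kg.
Tool frame: the origin (TCP) lies midway between the tips of the shut fingers; the grasp point (between the pads) lies 19 mm behind it; z points along the fingers, y is the line along which they close (so a half turn about z gives the same grasp; the last joint's range is limited). The gripper opens to 85 mm and grips with 20 to 120 N. Pads are 22 mm wide; open, the fingers measure 114 mm over their backs; the gripper's body (76 mm by 85 mm) begins 54 mm behind the grasp point. The pads swing forward as they close: fully open they stand 13 mm farther back than shut.
Start: joints at [-1.134, 0.241, 0.005, 1.335, 0, 1.571], TCP at [0.212, -0.453, 0.194] pointing down, gripper open.
Joint ranges: [-2.72, 2.72], [-1.05, 1.87], [-1.09, 1.28], [-1.99, 2.15], [-1.42, 1.44], [-3.14, 3.14]. Speed limits (rad/s): [2.79, 2.79, 3.14, 3.14, 3.14, 3.14].

INTERFACE

Orientations are given as a unit quaternion [x, y, z, w].
In Python, from workcell import monitor, vision, job gives the robot as it stands.
- The arm moves only by the tool move_arm, never from a script. Its argument "moves" is a list that holds one entry, the list of rows, each a list of 5 numbers: the shift along the world's x, y, z in m, then the turn about the world's z in degrees, then the opening in per cent of the stroke, from 0 (shut) to 100 (fully open). In form: [[[x, y, z, turn, gripper], ...]]. A call has 1 to 5 rows; each row is the pose to reach, as a shift and turn from the pose commanded when the call began; what a row does not reach only later rows make up. A row lasts 1/8 s, in which the tool goes at most 62.5 mm and 10.7 degrees, less where a joint would pass 70% of its speed; a pose out of reach is approached as far as the arm can. A call with a gripper value outside its range is refused whole. The fingers move at their own pace and stop on an object; the grip force is fixed at half the most. Time passes only in rows, so rows that repeat a pose let the fingers close. It gives the time, the measured TCP pose, the force, the opening and the grip force at its end, in the units of the state.
- monitor.get_obs(): the state, without advancing time (a new reading comes with each control period).
- vision.camera(name): name is "scene" or "side" or "wrist"; returns a dict with "color" (420x560x3 uint8, red, green, blue), "camera_matrix" (3x3 intrinsics, pixels), "eye" and "attitude" of the camera in the world; the wrist camera has in their place "hand_eye" (4x4, takes a point from camera to tool coordinates, whose origin is the TCP and whose axes are the flange's). Camera axes: x right, y up, looking along -z (the intrinsics and any distortion apply to the point x, -y, -z); pixel columns grow to the right and rows downward; lengths in m; the calibration is good to about 2 mm. The wrist camera is an equidistant fisheye: a pixel r from the principal point sees the ray r / f radians off the axis. A picture is of the moment at which its call begins: read the wrist's pose just before it. There is no depth.
- job.job_done(): hands the job in; it is judged then, once.
The state is a dict: "clock": time; "joint_pos": joint angles; "joint_vel": joint speeds; "tau": joint torques, N m; "eef_pos": TCP position; "tool_rot": TCP orientation; "ft_force": force on the tool from outside, world axes, zero at the start; "ft_torque": the same for the moment, N m; "grip_width": finger opening in m; "grasp_force": force on a finger pad.
Only numpy, scipy, OpenCV 4.12 (cv2) and the standard library are available. Lean on these libraries where they do the work, as an engineer would, in place of code of your own. Each camera call takes 0.05 s, during which the arm holds its last target. There are 200 camera calls.

## Working session

There is one attempt and no reset: what is moved stays moved. The work goes in short steps, Python scripts to look and compute and a tool call to move; the robot and the scene stay as the last step left them, time stands still between calls to the robot, and variables do not carry over. Pictures are saved under pics/ and viewed, at most 10 in all, crops included, and the job is handed in when it is done.

Besides the shell and the picture viewer there is one more tool, called after ">>>" as a command line: name --argument value ..., lists and objects as JSON in quotes. move_arm: Moves the arm, as the interface text tells. Its arguments: {"type":"object","properties":{"moves":{"type":"array","items":{"type":"array","items":{"type":"array","items":{"type":"number"}}}}},"required":["moves"]}

```bash
mkdir -p pics; cat > h.py <<'E'
import numpy as np, cv2, json
from workcell import monitor, vision, job
def snap(n,f):
    o=monitor.get_obs(); c=vision.camera(n); cv2.imwrite(f'pics/{f}.png',c['color'][:,:,::-1])
    json.dump({k:np.asarray(v).tolist() for k,v in c.items() if k!='color'},open(f'pics/{f}.json','w'))
    return o,c
E
python3 - <<'E'
from h import *
for n in('scene','side'):
    o,c=snap(n,n); print(n,{k:np.round(v,4).tolist() for k,v in c.items() if k!='color'})
print(o)
E
```

```text
scene {'camera_matrix': [[539.6785, 0.0, 281.1715], [0.0, 539.6785, 204.2309], [0.0, 0.0, 1.0]], 'eye': [1.3113, 1.1772, 0.9926], 'attitude': [0.1358, 0.4444, 0.8489, 0.2519]}
side {'camera_matrix': [[506.8207, 0.0, 285.3234], [0.0, 506.8207, 222.1376], [0.0, 0.0, 1.0]], 'eye': [0.0989, -1.2226, 0.8338], 'attitude': [0.5093, -0.094, -0.1409, 0.8438]}
{'clock': 0.05, 'joint_pos': array([-1.13399483e+00,  2.41409504e-01,  3.72453532e-03,  1.33520938e+00,
       -1.54519729e-05,  1.57081124e+00]), 'joint_vel': array([-0.00036828, -0.00208175,  0.00035024,  0.0003378 , -0.00057168,
        0.00098768]), 'tau': array([ 1.41409132e-04, -3.73492491e+01,  2.53292441e+01,  1.09902903e-02,
       -7.69630469e-05, -1.13457276e-05]), 'eef_pos': array([ 0.21121449, -0.45240912,  0.1928149 ]), 'tool_rot': array([ 9.76246282e-01,  2.16661249e-01, -2.34837327e-04, -1.02241383e-03]), 'ft_force': array([0.42688586, 0.18248627, 0.43120584]), 'ft_torque': array([ 0.02673121, -0.02193457,  0.00516441]), 'grasp_force': 0.0, 'grip_width': 0.08526510110946373}
```

View pics/scene.png

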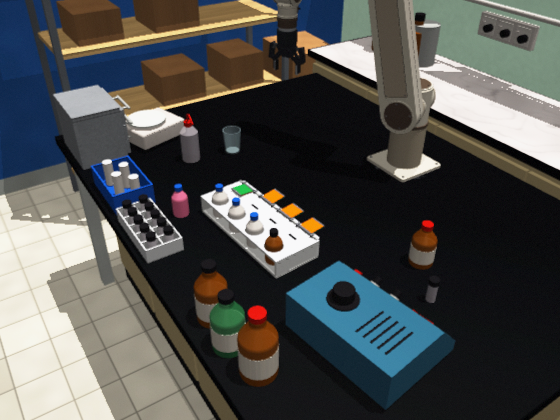

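View pics/side.png

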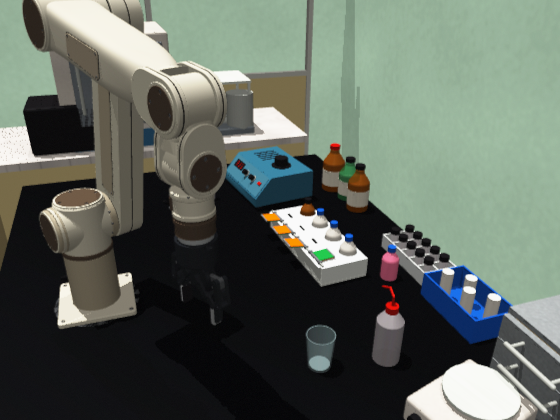

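The brown things are the rack bottle (scene 273,243), the reagent bottle (424,245), and two large bench bottles (211,295 and 258,347). Only the one at (273,243) stands in the rack, and it is at the meter end, so bay 0. Its tag would be the orange one at (311,227). I'll confirm this in a crop.

```bash
python3 - <<'E'
import cv2,numpy as np
a=cv2.imread('pics/scene.png')[175:275,195:335]; b=cv2.imread('pics/side.png')[190:290,250:375]
a=cv2.resize(a,None,fx=5,fy=5,interpolation=cv2.INTER_CUBIC); b=cv2.resize(b,None,fx=6,fy=6,interpolation=cv2.INTER_CUBIC)
cv2.imwrite('pics/c1.png',a);cv2.imwrite('pics/c2.png',b)
E
```

```text
(no output)
```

View pics/c1.png

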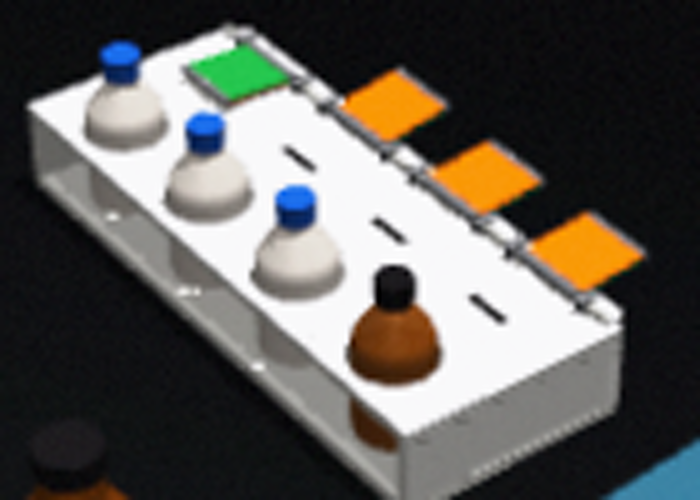

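View pics/c2.png

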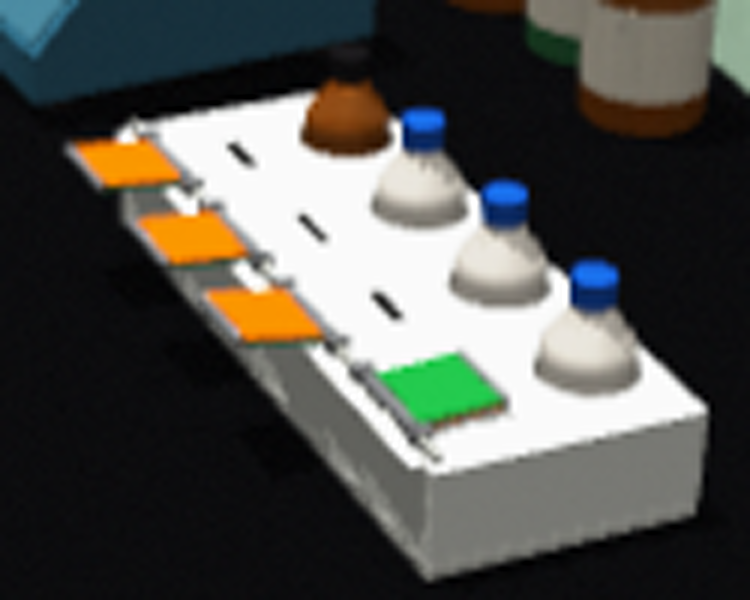

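The crops show the brown bottle with its black cap in the +y end bay (scene crop 395,320; side crop 345,110). Bay 0's tag is the end orange one at scene crop (587,252) and side crop (125,163). Next I'll fit the rack pose and the tag angle.

```bash
cat >> h.py <<'E'
from scipy.spatial.transform import Rotation as R
from scipy.optimize import least_squares
def proj(f,P):
    c=json.load(open(f'pics/{f}.json')); p=(np.asarray(P)-c['eye'])@R.from_quat(c['attitude']).as_matrix()
    K=np.array(c['camera_matrix']); return np.c_[K[0,2]+K[0,0]*p[:,0]/-p[:,2], K[1,2]+K[1,1]*-p[:,1]/-p[:,2]]
def W(q,P):
    c,s=np.cos(q[2]),np.sin(q[2]); P=np.asarray(P,float); return np.c_[q[0]+c*P[:,0]-s*P[:,1],q[1]+s*P[:,0]+c*P[:,1],P[:,2]]
E
cat > fit.py <<'E'
from h import *
A=lambda p,s,o:(np.array(p)+.5)/s-.5+np.array(o)
dk=lambda x,y:(x,y,.061)
S=[(dk(-.07,.195),(622,322)),(dk(.08,.195),(402,435)),(dk(.08,-.195),(28,105))]
D=[(dk(.08,-.195),(708,408)),(dk(-.07,-.195),(430,475))]
def tag(y0,a,side): # outer top corners
    return (-.064-.053*np.cos(a),y0+side*.025,.066+.053*np.sin(a)+.002)
T=[[(590,212),(647,252)],[(490,141),(543,181)],[(400,68),(449,105)]]
U=[[(100,188),(68,148)],[(165,263),(138,222)],[(232,340),(205,292)]]
def res(q):
    r=[]
    for f,L,s,o in(('scene',S,5,(195,175)),('side',D,6,(250,190))):
        r+=[proj(f,W(q,[l[0] for l in L]))-A([l[1] for l in L],s,o)]
    for i in range(3):
        P=W(q,[tag(.138-.092*i,q[3+i],k) for k in(-1,1)])
        r+=[proj('scene',P)-A(T[i],5,(195,175)),proj('side',P)-A(U[i],6,(250,190))]
    return np.concatenate(r)
f=lambda q:res(q).ravel()
s=least_squares(f,[.5,.1,0,.1,.1,.1],loss='soft_l1'); q=s.x
print(q.round(4)); print(res(q).round(1).tolist())
print('pivot0',W(q,[(-.064,.138,.066)]),'edge0',W(q,[tag(.138,q[3],0)]), 'radius',np.hypot(*W(q,[(-.064,.138,.066)])[0,:2]))
np.save('q.npy',q)
E
python3 fit.py
```

```text
[0.6607 0.0672 0.0701 0.1188 0.1023 0.1891]
[[-0.7, 1.8], [-0.1, 0.5], [-0.5, 0.4], [-0.0, 0.8], [0.3, 0.3], [-0.2, 0.0], [-0.3, 0.3], [-0.6, -0.3], [-0.8, -0.1], [0.1, 0.0], [0.0, -0.3], [-0.6, 0.1], [-2.1, -0.1], [-0.3, 0.1], [-0.4, -0.2], [0.5, -0.1], [-1.7, 0.2]]
pivot0 [[0.58723842 0.2003458  0.066     ]] edge0 [[0.53474101 0.19666225 0.07428126]] radius 0.6204735264772596
```

The fit is consistent, with residuals mostly under 1 px. The tag 0 pivot is at about (0.587, 0.200), yaw 4°, and the tag angle is about 0.12. Next I'll check the obstacles near the path.

```bash
python3 - <<'E'
from h import *
def bp(f,u,z):
    c=json.load(open(f'pics/{f}.json'));K=np.array(c['camera_matrix'])
    d=R.from_quat(c['attitude']).apply([(u[0]-K[0,2])/K[0,0],-(u[1]-K[1,2])/K[1,1],-1]);e=np.array(c['eye'])
    return (e+d*(z-e[2])/d[2]).round(3)
print('beaker',bp('side',(319,364),0),'wash',bp('side',(387,357),0),'reagent',bp('scene',(422,262),0),'cell',bp('scene',(431,298),0))
for u in((256,204),(311,198),(226,178)): print('meter base',bp('side',u,0))
for u,z in(((343,264),.1),((452,343),.1)): print('meter top',bp('scene',u,z))
E
```

```text
beaker [ 0.48  -0.416 -0.   ] wash [ 0.642 -0.446 -0.   ] reagent [ 0.341  0.431 -0.   ] cell [0.425 0.546 0.   ]
meter base [0.586 0.45  0.   ]
meter base [0.806 0.437 0.   ]
meter base [0.537 0.733 0.   ]
meter top [0.612 0.404 0.1  ]
meter top [0.576 0.73  0.1  ]
```

>>> move_arm --moves '[[[0.0, 0.0, 0.03, 5, 0], [0.0, 0.0, 0.07, 10, 0]]]'

```text
clock: 0.35
eef_pos: [0.211, -0.4519, 0.2629]
tool_rot: [0.953, 0.302, -0.0, -0.002]
ft_force: [0.9, -0.3, 0.5]
grip_width: 0.0516
grasp_force: 0.0
```

```bash
python3 -c "
from h import *
o=monitor.get_obs();print(o['joint_pos'].round(3),o['eef_pos'],o['clock'],o['tool_rot'])"
```

```text
[-1.134  0.224  0.162  1.513  0.     1.393] [ 0.21100401 -0.45194255  0.26287933] 0.35 [ 9.53211266e-01  3.02297321e-01 -2.70258966e-04 -2.13061743e-03]
```

>>> move_arm --moves '[[[0.0186, 0.043, 0, 10, 0], [0.0372, 0.086, 0, 20, 0], [0.0558, 0.129, 0, 30, 0], [0.0744, 0.172, 0, 40, 0], [0.093, 0.215, 0, 50, 0]]]'

```text
clock: 0.98
eef_pos: [0.3047, -0.2365, 0.2634]
tool_rot: [0.735, 0.678, 0.0, -0.0]
ft_force: [0.9, -0.0, 0.4]
grip_width: -0.0005
grasp_force: 0.0
```

>>> move_arm --moves '[[[0.0186, 0.043, 0, 10, 0], [0.0372, 0.086, 0, 20, 0], [0.0558, 0.129, 0, 30, 0], [0.0744, 0.172, 0, 40, 0], [0.093, 0.215, 0, 50, 0]]]'

```text
clock: 1.6
eef_pos: [0.3977, -0.0216, 0.2634]
tool_rot: [0.38, 0.925, -0.0, -0.0]
ft_force: [1.1, -0.6, -0.4]
grip_width: 0.0003
grasp_force: 0.0
```

>>> move_arm --moves '[[[0.0186, 0.043, 0, 10, 0], [0.0372, 0.086, 0, 20, 0], [0.0558, 0.129, 0, 30, 0], [0.0744, 0.172, 0, 40, 0], [0.093, 0.216, 0, 49, 0]]]'

```text
clock: 2.22
eef_pos: [0.4907, 0.1943, 0.2632]
tool_rot: [-0.038, 0.999, -0.0, -0.0]
ft_force: [0.3, 0.0, 0.1]
grip_width: 0.0003
grasp_force: 0.0
```

>>> move_arm --moves '[[[0, 0, -0.05, 0, 0], [0, 0, -0.1, 0, 0], [0, 0, -0.15, 0, 0], [0, 0, -0.19, 0, 0], [0, 0, -0.2, 0, 0]]]'

```text
clock: 2.85
eef_pos: [0.4877, 0.1919, 0.0605]
tool_rot: [-0.035, 0.999, -0.001, -0.003]
ft_force: [0.3, -0.1, 0.3]
grip_width: -0.0001
grasp_force: 0.0
```

```bash
python3 - <<'E'
from h import *
o,_=snap('side','s2'); print(o['eef_pos'],o['ft_force'])
snap('scene','s2b')
a=cv2.imread('pics/s2.png')[150:290,200:375]; b=cv2.imread('pics/s2b.png')[140:280,230:370]
cv2.imwrite('pics/s2c.png',np.hstack([cv2.resize(i,(400,400),interpolation=cv2.INTER_CUBIC) for i in(a[:, :140],b)]))
E
```

```text
[0.48765871 0.19185009 0.06054053] [ 0.32694047 -0.10182644  0.34372428]
```

View pics/s2c.png

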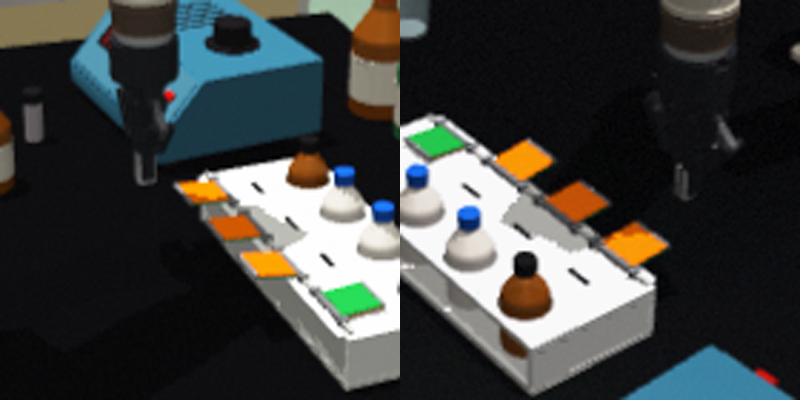

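The shut fingertip stands at tag 0's free edge, level with the tag's middle, with a gap of about 3 cm. Next I'll advance slowly to contact.

>>> move_arm --moves '[[[0.012, 0.002, 0, 0, 0], [0.022, 0.003, 0, 0, 0], [0.026, 0.003, 0, 0, 0], [0.029, 0.003, 0, 0, 0], [0.031, 0.003, 0, 0, 0]]]'

```text
clock: 3.58
eef_pos: [0.5216, 0.1959, 0.0638]
tool_rot: [-0.035, 0.999, -0.0, -0.0]
ft_force: [0.2, -0.9, 0.2]
grip_width: -0.0002
grasp_force: 0.0
```

>>> move_arm --moves '[[[0.001, 0, 0, 0, 0], [0.002, 0, 0, 0, 0], [0.003, 0, 0, 0, 0]]]'

```text
clock: 3.95
eef_pos: [0.5244, 0.1959, 0.0637]
tool_rot: [-0.035, 0.999, -0.0, -0.0]
ft_force: [-0.7, 0.5, 0.5]
grip_width: 0.0003
grasp_force: 0.0
```

>>> move_arm --moves '[[[0.001, 0, 0, 0, 0], [0.002, 0, 0, 0, 0], [0.003, 0, 0, 0, 0]]]'

```text
clock: 4.32
eef_pos: [0.5276, 0.1959, 0.0637]
tool_rot: [-0.035, 0.999, 0.0, -0.0]
ft_force: [-0.3, -0.1, 0.0]
grip_width: -0.0002
grasp_force: 0.0
```

>>> move_arm --moves '[[[0.001, 0, 0, 0, 0], [0.002, 0, 0, 0, 0], [0.003, 0, 0, 0, 0]]]'

```text
clock: 4.7
eef_pos: [0.5305, 0.1959, 0.0637]
tool_rot: [-0.035, 0.999, -0.0, -0.0]
ft_force: [-0.3, 0.7, 1.2]
grip_width: -0.0002
grasp_force: 0.0
```

```bash
python3 - <<'E'
from h import *
snap('side','s3'); snap('scene','s3b')
a=cv2.imread('pics/s3.png')[170:240,225:295]; b=cv2.imread('pics/s3b.png')[170:240,280:350]
cv2.imwrite('pics/s3c.png',np.hstack([cv2.resize(i,(400,400),interpolation=cv2.INTER_CUBIC) for i in(a,b)]))
E
```

```text
(no output)
```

View pics/s3c.png

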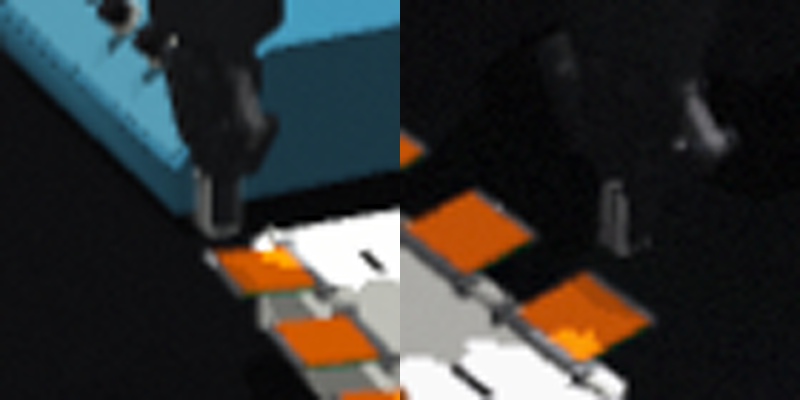

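```bash
python3 - <<'E'
from h import *
o=monitor.get_obs(); t=o['eef_pos']; e=np.array([.5347,.1967,.0743])
for f,ox,oy in(('side',225,170),('scene',280,170)):
    P=[t,t+[-.011,0,0],t+[.011,0,0],t+[.011,.013,0],t+[.011,-.013,0],e]
    print(f,((proj(f,P)-[ox,oy]+.5)*400/70).round().tolist())
c=json.load(open('pics/scene.json'));K=c['camera_matrix']
print(o['joint_pos'].round(4), t)
E
```

```text
side [[213.0, 291.0], [195.0, 294.0], [231.0, 289.0], [224.0, 279.0], [238.0, 298.0], [219.0, 273.0]]
scene [[225.0, 308.0], [242.0, 301.0], [207.0, 316.0], [222.0, 329.0], [192.0, 303.0], [220.0, 295.0]]
[ 0.3538  0.455  -0.0364  1.0793  0.      0.2836] [0.53066139 0.19596802 0.06370964]
```

```bash
python3 - <<'E'
from h import *
A=lambda p,o,s:(np.array(p)+.5)*s-.5+o
def tri(u,v): 
    r=least_squares(lambda P:np.r_[proj('side',[P])[0]-u,proj('scene',[P])[0]-v],[.5,.2,.08]); return r.x.round(4),r.fun.round(1)
s=70/400
print('now',tri(A((217,237),(225,170),s),A((225,253),(280,170),s)))
print('before',tri(A((147,184),(200,150),.35),A((285,197),(230,140),.35)), monitor.get_obs()['eef_pos'])
a=cv2.imread('pics/s3.png')[180:230,240:290]; b=cv2.imread('pics/s3b.png')[185:235,295:345]
g=lambda i:(255*(i/255.)**.4).astype('uint8')
cv2.imwrite('pics/s3d.png',np.hstack([cv2.resize(g(i),(400,400),interpolation=cv2.INTER_CUBIC) for i in(a,b)]))
E
```

```text
now (array([0.5328, 0.1959, 0.0983]), array([-0.2, -0.1, -0.2,  0.1]))
before (array([0.4914, 0.1898, 0.0969]), array([-0.5, -0.2, -0.4,  0.2])) [0.53066139 0.19596802 0.06370964]
```

View pics/s3d.png

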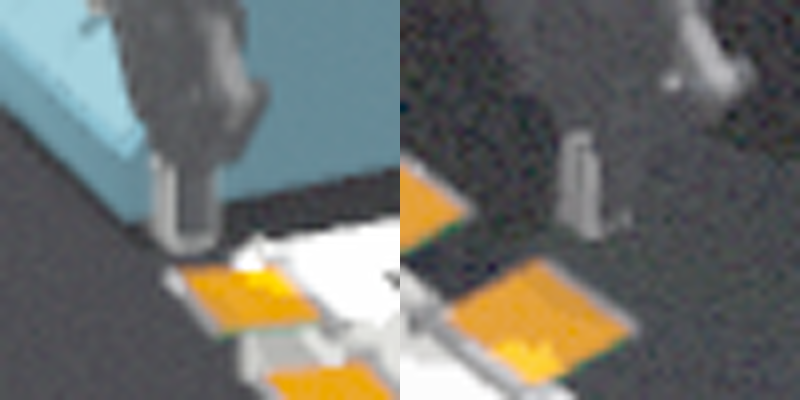

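```bash
python3 - <<'E'
from h import *
t=np.array([.2112,-.4524,.1928]); y=np.array([np.cos(np.radians(-65)),np.sin(np.radians(-65)),0])
for dz in(0,.013,.034,.047):
  P=[t+s*.0425*y+[0,0,dz] for s in(1,-1)]+[t+s*.057*y+[0,0,dz] for s in(1,-1)]
  print(dz,proj('side',P).round().tolist(),proj('scene',P[:2]).round().tolist())
a=cv2.imread('pics/side.png')[240:340,150:250]; b=cv2.imread('pics/scene.png')[20:100,250:330]
g=lambda i:(255*(i/255.)**.4).astype('uint8')
cv2.imwrite('pics/s0.png',np.hstack([cv2.resize(g(i),(400,400),interpolation=cv2.INTER_CUBIC) for i in(a,b)]))
E
```

```text
0 [[215.0, 343.0], [189.0, 322.0], [220.0, 347.0], [185.0, 319.0]] [[277.0, 82.0], [296.0, 87.0]]
0.013 [[215.0, 338.0], [188.0, 317.0], [220.0, 342.0], [184.0, 314.0]] [[277.0, 79.0], [296.0, 84.0]]
0.034 [[214.0, 329.0], [187.0, 308.0], [219.0, 333.0], [183.0, 305.0]] [[277.0, 74.0], [296.0, 79.0]]
0.047 [[214.0, 323.0], [187.0, 303.0], [219.0, 327.0], [183.0, 300.0]] [[277.0, 71.0], [296.0, 75.0]]
```

View pics/s0.png

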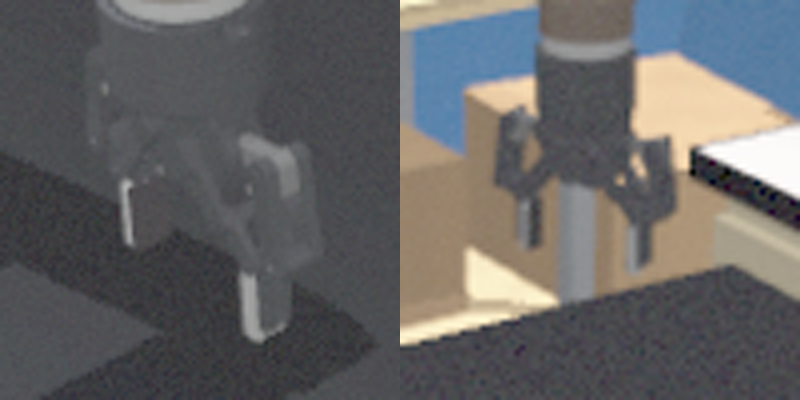

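Both cameras put the visible fingertip about 34 mm above the reported TCP, in this picture and in the starting one. Its x and y agree with the report. So the tip is hovering above tag 0's edge without touching it. I'll trust the cameras: tip z is about the reported z plus 0.034. Next I'll back off, go lower and approach again.

>>> move_arm --moves '[[[-0.012, 0, 0, 0, 0], [-0.024, 0, 0, 0, 0], [-0.024, 0, -0.015, 0, 0], [-0.024, 0, -0.03, 0, 0], [-0.024, 0, -0.036, 0, 0]]]'

```text
clock: 5.42
eef_pos: [0.5054, 0.1955, 0.0257]
tool_rot: [-0.035, 0.999, -0.001, -0.001]
ft_force: [0.1, 0.0, -0.3]
grip_width: 0.0004
grasp_force: 0.0
```

>>> move_arm --moves '[[[0.004, 0, 0, 0, 0], [0.008, 0, 0, 0, 0], [0.011, 0, 0, 0, 0], [0.013, 0, 0, 0, 0], [0.014, 0, 0, 0, 0]]]'

```text
clock: 6.05
eef_pos: [0.5208, 0.196, 0.0279]
tool_rot: [-0.035, 0.999, 0.0, 0.0]
ft_force: [-0.1, 0.5, 0.0]
grip_width: 0.0002
grasp_force: 0.0
```

>>> move_arm --moves '[[[0.001, 0, 0, 0, 0], [0.002, 0, 0, 0, 0]]]'

```text
clock: 6.3
eef_pos: [0.5211, 0.1959, 0.0274]
tool_rot: [-0.035, 0.999, 0.0, -0.001]
ft_force: [-4.9, 0.5, 0.5]
grip_width: 0.0002
grasp_force: 2.0
```

Contact: -4.9 N at the expected x. Now I'll drag upward with a light press.

>>> move_arm --moves '[[[0, 0, 0.002, 0, 0], [0, 0, 0.004, 0, 0], [0.0005, 0, 0.006, 0, 0]]]'

```text
clock: 6.68
eef_pos: [0.5221, 0.1959, 0.0336]
tool_rot: [-0.035, 0.999, -0.0, -0.001]
ft_force: [-4.7, 1.3, -0.6]
grip_width: -0.0003
grasp_force: 2.2
```

>>> move_arm --moves '[[[0.001, 0, 0.003, 0, 0], [0.002, 0, 0.006, 0, 0], [0.0035, 0, 0.009, 0, 0], [0.005, 0, 0.012, 0, 0], [0.007, 0, 0.015, 0, 0]]]'

```text
clock: 7.3
eef_pos: [0.5276, 0.1962, 0.0488]
tool_rot: [-0.035, 0.999, 0.0, -0.002]
ft_force: [-9.6, 1.2, 3.1]
grip_width: 0.0001
grasp_force: 4.5
```

```bash
cat >> h.py <<'E'
q0=np.load('q.npy') if __import__('os').path.exists('q.npy') else None
def tagang(files,y0=.138,col='orange'):
    """score of predicted face quad vs colour mask, over angles"""
    out=[]
    A=np.arange(0,3.2,.05)
    for f in files:
        im=cv2.cvtColor(cv2.imread(f'pics/{f}.png'),cv2.COLOR_BGR2HSV)
        lo,hi=((5,150,60),(22,255,255)) if col=='orange' else ((50,120,40),(75,255,255))
        m=cv2.inRange(im,lo,hi); sc=[]
        for a in A:
            n=.002*(1 if col=='orange' else -1)
            P=[(-.064-r*np.cos(a)+n*np.sin(a),y0+s*.024,.066+r*np.sin(a)+n*np.cos(a)) for r,s in((.008,-1),(.05,-1),(.05,1),(.008,1))]
            k=np.zeros_like(m); cv2.fillPoly(k,[np.round(proj(f,W(q0,P))*16).astype(np.int32)],255,shift=4)
            sc.append([(k>0).sum(),((k>0)&(m>0)).sum()])
        sc=np.array(sc); roi=proj(f,W(q0,[(-.07,y0,.09)]))[0].astype(int)
        tot=(m[roi[1]-25:roi[1]+25,roi[0]-14:roi[0]+14]>0).sum()
        iou=sc[:,1]/(sc[:,0]+tot-sc[:,1]); i=iou.argsort()[::-1][:4]
        out.append((f,int(tot),[(round(A[j],2),round(iou[j],2)) for j in i]))
    return out
E
python3 - <<'E'
from h import *
snap('side','s4'); snap('scene','s4b')
print(monitor.get_obs()['ft_force'])
for c in('orange','green'): print(c,tagang(['side','scene','s4','s4b'] if c=='orange' else ['s4','s4b'],col=c))
a=cv2.imread('pics/s4.png')[175:225,240:290]; b=cv2.imread('pics/s4b.png')[185:235,295:345]
g=lambda i:(255*(i/255.)**.4).astype('uint8')
cv2.imwrite('pics/s4c.png',np.hstack([cv2.resize(g(i),(400,400),interpolation=cv2.INTER_CUBIC) for i in(a,b)]))
E
```

```text
[-9.5003714   1.32016518  4.92456059]
orange [('side', 201, [(np.float64(0.15), np.float64(0.39)), (np.float64(0.2), np.float64(0.39)), (np.float64(0.25), np.float64(0.36)), (np.float64(0.1), np.float64(0.33))]), ('scene', 281, [(np.float64(0.1), np.float64(0.62)), (np.float64(0.15), np.float64(0.61)), (np.float64(0.2), np.float64(0.61)), (np.float64(0.25), np.float64(0.57))]), ('s4', 156, [(np.float64(0.6), np.float64(0.24)), (np.float64(0.55), np.float64(0.24)), (np.float64(0.5), np.float64(0.23)), (np.float64(0.45), np.float64(0.21))]), ('s4b', 324, [(np.float64(0.5), np.float64(0.67)), (np.float64(0.6), np.float64(0.67)), (np.float64(0.55), np.float64(0.67)), (np.float64(0.45), np.float64(0.65))])]
green [('s4', 1, [(np.float64(0.55), np.float64(0.02)), (np.float64(0.5), np.float64(0.02)), (np.float64(0.45), np.float64(0.01)), (np.float64(0.4), np.float64(0.01))]), ('s4b', 0, [(np.float64(3.15), np.float64(0.0)), (np.float64(3.1), np.float64(0.0)), (np.float64(3.05), np.float64(0.0)), (np.float64(3.0), np.float64(0.0))])]
```

The tag is at about 0.55 rad in both views, which matches the tip travel. The force is friction at the bead, so I'll follow the arc with a slight upward bias.

>>> move_arm --moves '[[[0.001, 0, 0.004, 0, 0], [0.0035, 0, 0.0075, 0, 0], [0.0065, 0, 0.011, 0, 0], [0.0095, 0, 0.0145, 0, 0], [0.013, 0.001, 0.0175, 0, 0]]]'

```text
clock: 8.02
eef_pos: [0.5442, 0.1967, 0.0669]
tool_rot: [-0.035, 0.999, -0.0, 0.001]
ft_force: [-0.9, -0.4, 1.0]
grip_width: -0.0
grasp_force: 0.7
```

>>> move_arm --moves '[[[0.0045, 0, 0.003, 0, 0], [0.009, 0.0005, 0.005, 0, 0], [0.014, 0.001, 0.007, 0, 0], [0.019, 0.0015, 0.008, 0, 0], [0.0245, 0.002, 0.009, 0, 0]]]'

```text
clock: 8.65
eef_pos: [0.568, 0.1988, 0.0751]
tool_rot: [-0.035, 0.999, -0.0, 0.0]
ft_force: [-0.9, -0.3, -0.5]
grip_width: 0.0002
grasp_force: 0.4
```

Near upright now. Next the tip corner stays about 42 mm from the rod and follows the arc over and down.

>>> move_arm --moves '[[[0.0055, 0.0005, 0, 0, 0], [0.011, 0.001, -0.001, 0, 0], [0.0155, 0.001, -0.002, 0, 0], [0.0195, 0.0015, -0.003, 0, 0], [0.0235, 0.0015, -0.0045, 0, 0]]]'

```text
clock: 9.28
eef_pos: [0.5912, 0.2006, 0.0706]
tool_rot: [-0.035, 0.999, 0.0, -0.0]
ft_force: [-2.2, 0.8, -0.3]
grip_width: 0.0
grasp_force: 0.4
```

```bash
python3 - <<'E'
from h import *
snap('side','s5'); snap('scene','s5b')
for c in('orange','green'): print(c,tagang(['s5','s5b'],col=c))
E
```

```text
orange [('s5', 104, [(np.float64(3.15), np.float64(0.0)), (np.float64(3.1), np.float64(0.0)), (np.float64(3.05), np.float64(0.0)), (np.float64(3.0), np.float64(0.0))]), ('s5b', 145, [(np.float64(1.8), np.float64(0.31)), (np.float64(1.95), np.float64(0.31)), (np.float64(1.85), np.float64(0.3)), (np.float64(1.9), np.float64(0.3))])]
green [('s5', 82, [(np.float64(1.95), np.float64(0.7)), (np.float64(1.9), np.float64(0.7)), (np.float64(2.0), np.float64(0.68)), (np.float64(1.85), np.float64(0.65))]), ('s5b', 0, [(np.float64(3.15), np.float64(0.0)), (np.float64(3.1), np.float64(0.0)), (np.float64(3.05), np.float64(0.0)), (np.float64(3.0), np.float64(0.0))])]
```

>>> move_arm --moves '[[[0.0043, 0, -0.0015, 0, 0], [0.008, 0.0005, -0.0035, 0, 0], [0.0113, 0.001, -0.006, 0, 0], [0.0143, 0.001, -0.009, 0, 0], [0.017, 0.001, -0.012, 0, 0]]]'

```text
clock: 10.0
eef_pos: [0.6086, 0.2016, 0.0587]
tool_rot: [-0.035, 0.999, 0.0, 0.0]
ft_force: [-0.2, 0.3, -0.3]
grip_width: -0.0
grasp_force: 0.4
```

>>> move_arm --moves '[[[0.0025, 0, -0.0035, 0, 0], [0.0045, 0, -0.007, 0, 0], [0.006, 0, -0.0105, 0, 0], [0.0075, 0.0005, -0.0145, 0, 0]]]'

```text
clock: 10.5
eef_pos: [0.6158, 0.2018, 0.044]
tool_rot: [-0.035, 0.999, -0.0, 0.0]
ft_force: [0.2, 0.1, 0.4]
grip_width: 0.0001
grasp_force: 0.4
```

```bash
python3 - <<'E'
from h import *
snap('side','s6'); snap('scene','s6b')
for c in('green',): print(c,tagang(['s6','s6b'],col=c))
print(monitor.get_obs()['ft_force'])
E
```

```text
green [('s6', 65, [(np.float64(2.8), np.float64(0.72)), (np.float64(2.85), np.float64(0.68)), (np.float64(2.95), np.float64(0.67)), (np.float64(2.9), np.float64(0.67))]), ('s6b', 71, [(np.float64(2.7), np.float64(0.52)), (np.float64(2.75), np.float64(0.52)), (np.float64(2.8), np.float64(0.48)), (np.float64(2.85), np.float64(0.41))])]
[-0.15528993  0.29877775  0.104721  ]
```

>>> move_arm --moves '[[[0.001, 0, -0.002, 0, 0], [0.001, 0, -0.004, 0, 0], [0.001, 0, -0.006, 0, 0], [0.001, 0, -0.007, 0, 0], [0.001, 0, -0.008, 0, 0]]]'

```text
clock: 11.22
eef_pos: [0.6167, 0.202, 0.0363]
tool_rot: [-0.035, 0.999, 0.0, 0.0]
ft_force: [-0.2, -0.4, 1.4]
grip_width: -0.0001
grasp_force: 0.4
```

>>> move_arm --moves '[[[0, 0, -0.001, 0, 0], [0, 0, -0.0015, 0, 0], [0, 0, -0.002, 0, 0]]]'

```text
clock: 11.6
eef_pos: [0.6166, 0.202, 0.0342]
tool_rot: [-0.035, 0.999, 0.0, 0.0]
ft_force: [1.1, 0.2, 1.0]
grip_width: 0.0002
grasp_force: 0.4
```

>>> move_arm --moves '[[[0, 0, -0.0005, 0, 0], [0, 0, -0.001, 0, 0]]]'

```text
clock: 11.85
eef_pos: [0.6166, 0.202, 0.0332]
tool_rot: [-0.035, 0.999, 0.0, 0.0]
ft_force: [0.4, -1.0, 0.9]
grip_width: -0.0
grasp_force: 0.4
```

>>> move_arm --moves '[[[0, 0, -0.0005, 0, 0], [0, 0, -0.001, 0, 0]]]'

```text
clock: 12.1
eef_pos: [0.6165, 0.202, 0.0322]
tool_rot: [-0.035, 0.999, -0.0, -0.0]
ft_force: [0.7, 0.3, 1.0]
grip_width: 0.0001
grasp_force: 0.4
```

>>> move_arm --moves '[[[0, 0, -0.0005, 0, 0], [0, 0, -0.001, 0, 0]]]'

```text
clock: 12.35
eef_pos: [0.6166, 0.202, 0.0312]
tool_rot: [-0.035, 0.999, 0.0, 0.0]
ft_force: [0.1, -0.1, 1.2]
grip_width: 0.0001
grasp_force: 0.4
```

>>> move_arm --moves '[[[0, 0, -0.0005, 0, 0], [0, 0, -0.001, 0, 0]]]'

```text
clock: 12.6
eef_pos: [0.6166, 0.202, 0.0306]
tool_rot: [-0.035, 0.999, 0.0, 0.0]
ft_force: [0.2, 0.1, 5.3]
grip_width: -0.0003
grasp_force: 2.1
```

>>> move_arm --moves '[[[0, 0, -0.0005, 0, 0], [0, 0, -0.0005, 0, 0]]]'

```text
clock: 12.85
eef_pos: [0.6166, 0.202, 0.0305]
tool_rot: [-0.035, 0.999, 0.0, 0.0]
ft_force: [-1.7, 0.3, 5.7]
grip_width: -0.0001
grasp_force: 2.5
```

>>> move_arm --moves '[[[0, 0, 0.005, 0, 0], [0, 0, 0.02, 0, 0], [0, 0, 0.06, 0, 0], [0, 0, 0.11, 0, 0], [0, 0, 0.15, 0, 0]]]'

```text
clock: 13.48
eef_pos: [0.6169, 0.2021, 0.1828]
tool_rot: [-0.035, 0.999, 0.0, 0.001]
ft_force: [-1.2, -0.3, -0.3]
grip_width: -0.0001
grasp_force: 0.0
```

>>> move_arm --moves '[[[-0.04, 0, 0.02, 0, 0], [-0.08, 0, 0.04, 0, 0], [-0.12, 0, 0.05, 0, 0], [-0.16, 0, 0.05, 0, 0], [-0.16, 0, 0.05, 0, 0]]]'

```text
clock: 14.1
eef_pos: [0.4541, 0.2018, 0.2312]
tool_rot: [-0.036, 0.999, 0.0, 0.0]
ft_force: [0.4, 1.0, 0.4]
grip_width: -0.0001
grasp_force: 0.0
```

```bash
python3 - <<'E'
from h import *
o,_=snap('side','s7'); snap('scene','s7b'); print(o['ft_force'])
for y in(.138,-.138): print(tagang(['s7','s7b'],y,col='green'))
for y in(.046,-.046): print(tagang(['s7','s7b'],y))
a=cv2.imread('pics/s7.png')[180:280,250:350]; b=cv2.imread('pics/s7b.png')[170:270,225:325]
cv2.imwrite('pics/s7c.png',np.hstack([cv2.resize(i,(400,400),interpolation=cv2.INTER_CUBIC) for i in(a,b)]))
E
```

```text
[0.40340531 1.02036089 0.4061534 ]
[('s7', 65, [(np.float64(3.15), np.float64(1.12)), (np.float64(3.1), np.float64(1.01)), (np.float64(3.05), np.float64(1.01)), (np.float64(3.0), np.float64(0.86))]), ('s7b', 159, [(np.float64(3.0), np.float64(0.77)), (np.float64(3.05), np.float64(0.76)), (np.float64(3.1), np.float64(0.75)), (np.float64(2.95), np.float64(0.73))])]
[('s7', 94, [(np.float64(3.15), np.float64(1.24)), (np.float64(3.1), np.float64(1.24)), (np.float64(3.05), np.float64(1.15)), (np.float64(3.0), np.float64(1.05))]), ('s7b', 114, [(np.float64(3.0), np.float64(0.74)), (np.float64(3.05), np.float64(0.74)), (np.float64(2.95), np.float64(0.73)), (np.float64(3.1), np.float64(0.71))])]
[('s7', 216, [(np.float64(0.15), np.float64(0.45)), (np.float64(0.1), np.float64(0.43)), (np.float64(0.2), np.float64(0.4)), (np.float64(0.05), np.float64(0.39))]), ('s7b', 278, [(np.float64(0.1), np.float64(0.6)), (np.float64(0.15), np.float64(0.57)), (np.float64(0.2), np.float64(0.56)), (np.float64(0.05), np.float64(0.55))])]
[('s7', 210, [(np.float64(0.2), np.float64(0.46)), (np.float64(0.25), np.float64(0.44)), (np.float64(0.15), np.float64(0.44)), (np.float64(0.3), np.float64(0.39))]), ('s7b', 160, [(np.float64(0.2), np.float64(0.94)), (np.float64(0.15), np.float64(0.92)), (np.float64(0.1), np.float64(0.87)), (np.float64(0.3), np.float64(0.84))])]
```

View pics/s7c.png

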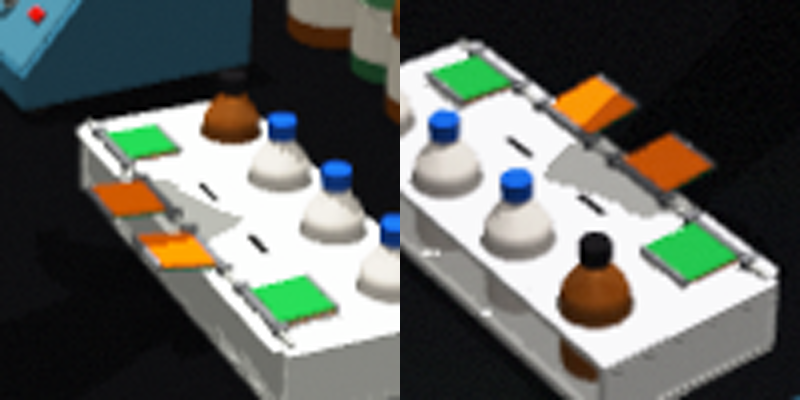

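Tag 0 lies flat with its green face up before the brown bottle, looking just like tag 3 (side crop 142,142; scene crop 690,250). Tags 1 and 2 and the bottles are unmoved, and the arm is clear.

```bash
python3 -c "
from workcell import job;print(job.job_done())"
```

```text
the job is handed in; nothing more can be done
None
```

I turned the bay 0 tag in front of the brown bottle gently over onto the deck, green face up; the other tags and the rack bottles looked unmoved in the final views, and I handed the job in at about 14 s of the 46 s limit.

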